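# Move the charged battery pack from the charger to the desk lamp

### The arm

A 6-joint arm with a two-finger parallel gripper is mounted at the origin on the work surface. World frame = base frame: x ahead of the robot, y to its left, z up, the work surface at z = 0. Lengths are in m, angles in degrees, forces in N, time in s.
With the tool pointing down it reaches from about 0.4 to 0.825 m from the base axis. Payload 7 kg.
Tool frame: the origin (TCP) lies midway between the tips of the shut fingers; the grasp point (between the pads) lies 19 mm behind it (grip_depth is the distance from the TCP to the grasp point, in m); z points along the fingers, y is the direction in which the jaws open and shut (so a half turn about z gives the same grasp; the last joint's range is limited). The gripper opens to 88 mm and grips with 3 to 60 N. Pads are 19 mm wide; open, the fingers measure 130 mm over their backs; the gripper's body (78 mm by 193 mm) begins 47 mm behind the grasp point.
Start: joints at [79.532, 20.546, 0.682, 0, -70.136, -16.507], TCP at [0.306, 0.602, 0.227] pointing down, gripper open.
Joint ranges: [-176.03, 176.03], [-82.01, 121.73], [-58.28, 71.71], [-173.87, 95.51], [-174.79, -0.11], [-173.66, 173.66]. Speed limits (degrees/s): [136.94, 136.94, 172.46, 180, 180, 180].

### API

Orientations are given as [roll, pitch, yaw] about the fixed x, y, z axes, in that order (R = Rz(yaw) Ry(pitch) Rx(roll)).
In Python, from plant import * gives the robot as it stands.
- The arm moves only by the shell command python3 -m inch 'ROWS'. ROWS is JSON, a list of rows, each an object of numbers: "ax", "ay", "az": the turn, a rotation vector about the tool's x, y, z in degrees; "dx", "dy", "dz": the shift along the tool's x, y, z in mm; "fingers": the finger opening in mm, from 0 to 87.6. In form: [{"ax": .., "ay": .., "az": .., "dx": .., "dy": .., "dz": .., "fingers": ..}, ...]. A call has 1 to 8 rows; each row is the pose to reach, as a shift and turn from the pose commanded when the call began, along the tool's axes at that moment; what a row does not reach only later rows make up. A row lasts 1/8 s, in which the tool goes at most 62.5 mm and 10.7 degrees, less where a joint would pass 70% of its speed; a pose out of reach is approached as far as the arm can. A call with a gripper value outside its range is refused whole. The fingers move at their own pace and stop on an object; the grip force is fixed at half the most. Time passes only in rows, so rows that repeat a pose let the fingers close. It gives the time, the measured TCP pose, the force and the opening at its end, in the units of the state.
- get_obs(): the state, without advancing time (a new reading comes with each control period).
- snapshot(name): name is "scene" or "top" or "wrist"; returns a dict with "image" (400x640x3 uint8, red, green, blue), "fx", "fy", "cx", "cy" (pixels), "k1" (the pictures are not rectified: a ray, as slopes to the right and down, at radius r is drawn at 1 + k1 r^2 times it, then the intrinsics apply), "rvec" (rotation vector, rad) and "tvec" (3), from world to camera coordinates, as OpenCV has them. Camera axes: x right, y down, z forward; pixel columns grow to the right and rows downward; lengths in m; the calibration is good to about 2 mm. A picture is of the moment at which its call begins. There is no depth.
- close_job(): hands the job in, once; it reports no verdict.
Trained networks look in the newest picture that a camera, given by its name, has taken for a name from the list of things; names that differ only in an ending like _2 or _b are one class to them, and where a whole thing is asked for, a point or a joint stands for the part that bears it (a point fixed in the world has none). Each returns a list of dicts, best first, with "score" (0 to 1); they miss things now and then, are a little off and sometimes report something else, mostly with a low value. They report only what shows in the picture. A call takes as long as a camera call. They do not tell look-alikes from the thing itself.
- search_frame(target, camera): "bbox" ([centre column, centre row, width, height] in pixels, round what is visible of it).
- trace(target, camera): "mask" (400x640 bool, what is visible of it) and "bbox" ([centre column, centre row, width, height] in pixels, round what is visible of it).
- landmark_of(target, camera): "position" ([column, row] in pixels: a listed point, or the origin of a listed thing).
The state is a dict: "clock": time; "joint_pos": joint angles; "qvel": joint speeds; "tau": joint torques, N m; "tool_pos": TCP position; "orientation": TCP orientation; "force": force on the tool from outside, world axes, zero at the start; "moment": the same for the moment, N m; "opening": finger opening in m.
Only numpy, scipy, OpenCV 4.12 (cv2) and the standard library are available. Lean on these libraries where they do the work, as an engineer would, in place of code of your own. Each camera call takes 0.05 s, during which the arm holds its last target.

### The job

Move the charged orange battery pack from the black charger to the white desk lamp: press the charger's red catch so that the pack springs loose, draw it out of its dovetail, and slide it into the lamp's dovetail all the way until the lamp's catch clicks up behind it and it stays latched. Leave the paint bottle, the paint jar and the sanding block where they stand.

Things in the scene. Friction and masses are not known exactly. Their poses are not given: they have to be found in the camera images.
- pack: Rechargeable battery pack, 0.24-0.38 kg, same both ways round; starts latched in the charger. Origin: centre of underside; x = length = sliding direction, z up. Grey dovetail foot 80 long, 61 wide at the bottom, 52 at its top, 8 high (mm); on it, flush at both ends, an orange block 80 long, 40 wide, 8 to 55 above the underside, which can be gripped across its width above the rails.
- charger: Black battery charger, grey rails, green light; fixed. Origin: on the table, on the slide's centre line, below the stop face of the red pawl. Own +x: direction in which a pack slides in; +y: side of the red press pad; z up. Base x -130 to 125 mm, 100 mm wide, level deck 20 mm above the table. Slide, pawl, plunger and pad have the same sizes as the lamp's (see lamp points).
- lamp: White desk lamp, aluminium rails, starts empty; fixed. Origin, axes, base and deck as the charger's. Housing 62 mm high from x = 82.5 to 125 mm (front face: hard end stop). White mast, 32 mm thick, at x = 106, y = -32 up to 210 mm; lamp bar 209 to 223 mm high on it, pointing along +x. Pushing the pack home takes about 7 to 16 N and must go 1 to 2.5 mm past the latched place.
- lamp_mouth (a point): Mouth of the lamp's dovetail, on the deck's centre line, x = -28 mm, axes as the lamp's. Rails run from here to x = 80: tops 15 mm above the deck, 49 mm apart at the top, 67 at the deck, 92 over the outsides; 1.5 mm play each side of the pack's foot. Flared guide walls, 15 mm high, narrow from 92 mm apart at x = -78 to 64 mm here. Open deck from x = -130 to -78.
- lamp_pawl (a point): Top of the lamp's red sprung pawl at its stop face (x = 0, 6 mm above the deck). 28 mm wide; its ramp rises from x = -22 mm to -8. A pack sliding in presses it down; it clicks up behind the pack's rear end.
- lamp_home (a point): Where the centre of the pack's underside lies when latched in the lamp: x = 40 mm, on the deck (20 mm high). A brass spring plunger (30 mm wide, 12 to 30 mm above the deck) reaches out to x = 50 mm when free and pushes the pack back towards the mouth with 3 N there, 5.5 N at home.
- charger_pad (a point): Centre of the top of the charger's red press pad at rest: 40 mm (x) by 28 mm (y), 36 mm above the table, beside the rail at the charger's x = -10, y = +67 mm. Pressed straight down it lowers the pawl; the plunger then throws the pack about 30 mm back towards the mouth, still in the rails.
- charger_catch (a joint): How far the charger's red pad and pawl are pressed down, m: 0 up, 0.009 fully down. The pawl lets the pack go from about 0.006. Takes 2 N at first, 3 to 8 N with the pack leaning on it; springs back.
- lamp_catch (a joint): The same for the lamp's catch: 0 up (so also when the pack is latched), about 0.006 while a pack slides over it.
- paint_bottle: Loose white paint bottle with yellow cap, 32 mm across, 75 mm high, origin at the centre of its foot. Leave alone.
- paint_jar: Loose glass paint jar with blue lid, 40 mm across, 45 mm high, origin at the centre of its foot. Leave alone.
- sanding_block: Loose cork sanding block 60 x 35 x 25 mm, long side along its x, origin at the centre of its underside. Leave alone.
There are look-alikes about, which are no part of the job. Of the things like the pack, leave any that is turquoise; of the rest the smaller one is meant.

How it is judged (in metres and radians):
On the way, in this order (a step that is already met when the one before it is completed fails the run):
1. the charger's catch has let the pack go: it has slid back at least 12 mm (x of pack in the frame of charger below 0.028 m), for 0.1 s.
2. the pack is out of the charger's rails ((x of pack in the frame of charger below -0.06 m or horizontal distance between pack and charger above 0.15 m)), for 0.1 s.
At the end, for the whole second after the job is handed in: The pack is latched in the lamp: its centre at 37 to 43.5 mm along the lamp's x, within 4 mm of the centre line, its underside 17 to 23.5 mm above the table and its length within 0.06 rad of the slide; both catches are up (less than 2 mm down) and the pack is at rest (x of pack in the frame of lamp between 0.037 and 0.0435 m and y of pack in the frame of lamp between -0.004 and 0.004 m and z of pack in the frame of lamp between 0.017 and 0.0235 m and angle between the x axis of pack and the x axis of lamp, either way round below 0.06 rad and value of joint each of lamp_catch, charger_catch below 0.002 m and linear speed of pack below 0.01 m/s); the robot touches nothing.
It fails at once if paint bottle is moved by more than 30 mm or knocked over (distance of paint_bottle from where it was at the start of the episode above 0.03 m or angle between paint_bottle's own z axis and vertical above 0.5 rad).
It fails at once if paint jar is moved by more than 30 mm or knocked over (distance of paint_jar from where it was at the start of the episode above 0.03 m or angle between paint_jar's own z axis and vertical above 0.5 rad).
It fails at once if sanding block is moved by more than 30 mm or knocked over (distance of sanding_block from where it was at the start of the episode above 0.03 m or angle between sanding_block's own z axis and vertical above 0.5 rad).
It also fails if it takes over 64 s, if anything falls off the work surface, if the arm or the gripper's body presses on something with over 40 N, if the wrist force passes 120 N, or if a joint passes its speed limit or range.

## Working session

There is one attempt and no reset: what is moved stays moved. The work goes in short steps, Python scripts to look and compute and a shell command to move; the robot and the scene stay as the last step left them, time stands still between calls to the robot, and variables do not carry over. Pictures are saved under pics/ and viewed, and the job is handed in when it is done.

```bash
mkdir -p pics; ls; python3 - <<'E'
from plant import *
import cv2
print(get_obs())
for n in ("scene","top","wrist"):
    s=snapshot(n); cv2.imwrite(f"pics/{n}0.png",s["image"][:,:,::-1])
    print(n,{k:v for k,v in s.items() if k!="image"})
    for t in ("pack","charger","lamp","lamp_mouth","lamp_home","lamp_pawl","charger_pad","paint_bottle","paint_jar","sanding_block"):
        try: print(t,[(round(d["score"],2),[round(float(x)) for x in d["position"]]) for d in landmark_of(t,n)])
        except Exception as e: print(t,e)
E
```

```text
pics
{'clock': 0.0, 'joint_pos': array([ 7.95308803e+01,  2.05887080e+01,  6.33925419e-01, -2.11264195e-02,
       -7.01378697e+01, -1.65063408e+01]), 'qvel': array([-0.10904588, -0.03787255, -0.08215499, -0.0942636 ,  0.0466755 ,
        0.00468796]), 'tau': array([ 1.77774906e-03, -5.82714343e+01,  2.93049037e+01,  6.99712291e+00,
        6.75340460e-03, -1.81191276e-04]), 'tool_pos': array([0.30598498, 0.60109526, 0.22565148]), 'orientation': array([ 1.79905523e+02, -7.28519614e-03, -2.69826484e+01]), 'force': array([-0.27187126, -0.13021265, -0.45170449]), 'moment': array([-0.02803326,  0.00147715,  0.05061402]), 'opening': 0.08732767046692094}
scene {'fx': 475.1479138996468, 'fy': 475.1479138996468, 'cx': 319.85559270194625, 'cy': 196.74333249767352, 'k1': -0.03937901977307284, 'rvec': array([ 1.59761065,  1.92949593, -0.81051058]), 'tvec': array([ 0.06701668, -0.35473167,  1.59228689])}
pack [(0.9, [412, 314]), (0.69, [394, 163]), (0.66, [240, 195]), (0.65, [237, 208]), (0.62, [383, 228]), (0.61, [298, 240])]
charger [(0.8, [382, 219])]
lamp [(0.92, [236, 208])]
lamp_mouth [(0.
[... 560 characters left out ...]
]), (0.43, [266, 216])]
charger [(0.77, [270, 218])]
lamp [(0.61, [411, 202])]
lamp_mouth [(0.87, [411, 216])]
lamp_home [(0.73, [416, 185])]
lamp_pawl [(0.82, [413, 201]), (0.44, [337, 177])]
charger_pad [(0.59, [240, 225])]
paint_bottle [(0.75, [339, 180])]
paint_jar [(0.79, [337, 143])]
sanding_block [(0.67, [348, 217])]
wrist {'fx': 326.9257757311947, 'fy': 326.9257757311947, 'cx': 318.8423334303986, 'cy': 193.9149129461961, 'k1': -0.06910342035983755, 'rvec': array([-1.55160098,  2.53243338,  0.36597106]), 'tvec': array([ 0.67453267, -0.03681578,  0.38927654])}
pack []
charger []
lamp []
lamp_mouth []
lamp_home []
lamp_pawl []
charger_pad []
paint_bottle []
paint_jar []
sanding_block []
```

View pics/scene0.png

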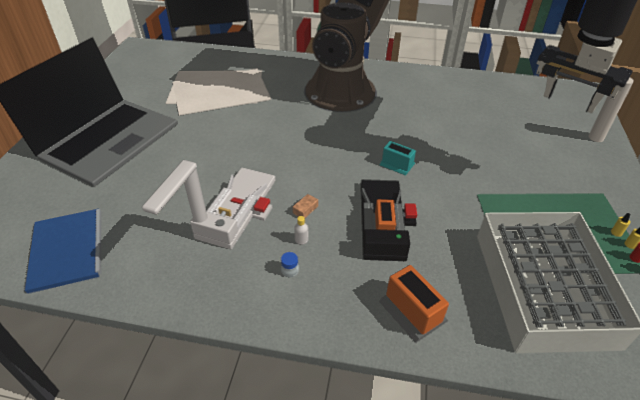

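View pics/top0.png

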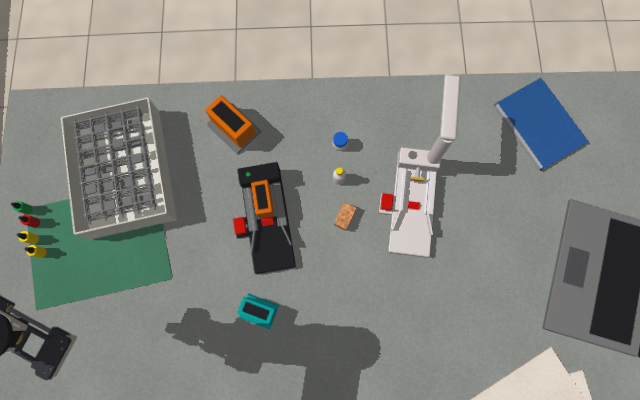

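```bash
python3 - <<'E'
import cv2
i=cv2.imread("pics/top0.png")
c=i[60:340,170:470]
a=cv2.resize(i[150:285,205:325],None,fx=4.4,fy=4.4,interpolation=cv2.INTER_CUBIC); cv2.imwrite("pics/crop_ch.png",a)
a=cv2.resize(i[140:265,370:480],None,fx=4.6,fy=4.6,interpolation=cv2.INTER_CUBIC); cv2.imwrite("pics/crop_lamp.png",a)
E
```

```text
(no output)
```

View pics/crop_ch.png

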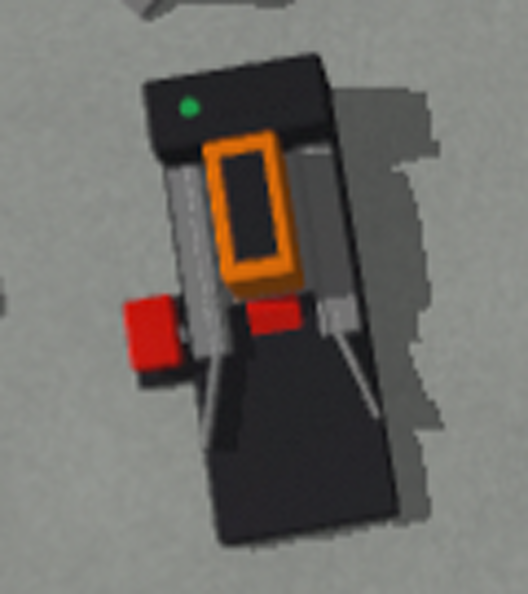

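View pics/crop_lamp.png

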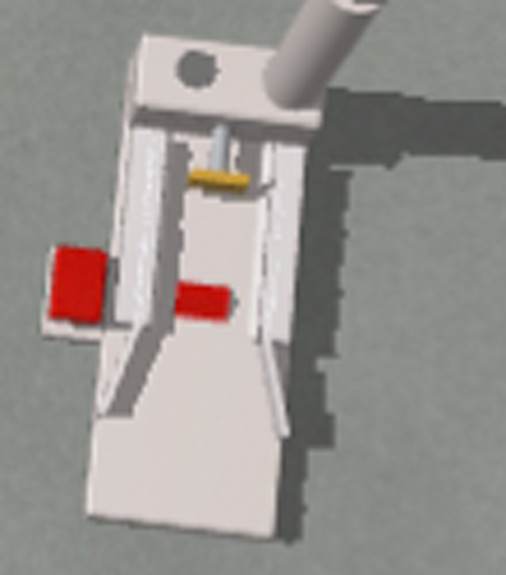

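```bash
cat > h.py <<'E'
import numpy as np, cv2
from scipy.optimize import least_squares
def proj(P,s):
    P=np.atleast_2d(P).astype(float)
    K=np.array([[s["fx"],0,s["cx"]],[0,s["fy"],s["cy"]],[0,0,1]])
    return cv2.projectPoints(P,np.array(s["rvec"]),np.array(s["tvec"]),K,np.array([s["k1"],0,0,0,0.]))[0][:,0]
def tow(pose,Pmm):
    x,y,a=pose; P=np.atleast_2d(np.array(Pmm,float))/1000
    c,s=np.cos(a),np.sin(a)
    return np.c_[x+c*P[:,0]-s*P[:,1],y+s*P[:,0]+c*P[:,1],P[:,2]]
def fit(views,p0):
    # views: list of (snap, pts3mm, px)
    f=lambda p:np.concatenate([(proj(tow(p,P),s)-np.array(q)).ravel() for s,P,q in views])
    r=least_squares(f,p0,loss="soft_l1",x_scale=[.01,.01,.05]); return r.x,f(r.x).reshape(-1,2)
def ray_at(uv,z,s):
    K=np.array([[s["fx"],0,s["cx"]],[0,s["fy"],s["cy"]],[0,0,1]])
    n=cv2.undistortPoints(np.array([[uv]],float),K,np.array([s["k1"],0,0,0,0.]))[0,0]
    R=cv2.Rodrigues(np.array(s["rvec"]))[0]; c=-R.T@np.array(s["tvec"]); d=R.T@np.array([n[0],n[1],1])
    return c+d*(z-c[2])/d[2]
def wire(img,s,pose,f=1,off=(0,0),col=(0,255,0),pack=None):
    def poly(P,c=col):
        q=(proj(tow(pose,P),s)-np.array(off))*f
        cv2.polylines(img,[np.round(q*8).astype(np.int32)],True,c,1,cv2.LINE_AA,3)
    rect=lambda x0,x1,y0,y1,z:[(x0,y0,z),(x1,y0,z),(x1,y1,z),(x0,y1,z)]
    poly(rect(-130,125,-50,50,20)); poly(rect(82.5,125,-50,50,62)); poly(rect(-30,10,53,81,36))
    poly(rect(-8,0,-14,14,26)); poly(rect(-28,80,24.5,46,35)); poly(rect(-28,80,-46,-24.5,35))
    poly([(-78,46,35),(-28,32,35)]);poly([(-78,-46,35),(-28,-32,35)])
    if pack is not None:
        poly(rect(pack-40,pack+40,-20,20,75),(255,0,255))
E
python3 - <<'E'
from plant import *
from h import *
s=snapshot("top"); im=s["image"][:,:,::-1].copy()
pad=[(10,81,36),(10,53,36),(-30,53,36),(-30,81,36)]
C=[(124,302),(174,294),(182,366),(133,372),(145,84),(320,55)]
L=[(55,246),(107,250),(101,320),(50,318),(145,35),(178,281),(230,287)]
PC=pad+[(125,50,62),(125,-50,62)]
PL=pad+[(125,50,62),(0,14,26),(0,-14,26)]
qC=np.array(C)/4.4+[205,150]; qL=np.array(L)/4.6+[370,140]
p0=list(ray_at((265,225),0.03,s)[:2]); p1=list(ray_at((413,205),0.03,s)[:2]); print(p0,p1)
out={}
for n,P,q,p in(("ch",PC,qC,p0),("lamp",PL,qL,p1)):
    best=min((fit([(s,P,q)],p+[a]) for a in (0,1.57,3.1,-1.57)),key=lambda r:abs(r[1]).sum())
    print(n,best[0],np.degrees(best[0][2]));print(best[1].round(1).tolist()); out[n]=best[0]
np.savez("poses.npz",**out)
for n,(x0,y0,x1,y1),pk in(("ch",(205,140,325,285),40),("lamp",(370,130,480,265),None)):
    c=cv2.resize(im[y0:y1,x0:x1],None,fx=4,fy=4,interpolation=cv2.INTER_CUBIC)
    wire(c,s,out[n],4,(x0-.4,y0-.4),pack=pk); cv2.imwrite(f"pics/w_{n}.png",c)
E
cd pics; python3 -c "
import cv2,numpy as np
a=cv2.imread('w_ch.png');b=cv2.imread('w_lamp.png');h=max(a.shape[0],b.shape[0]);h=600
p=lambda x:cv2.copyMakeBorder(x,0,h-x.shape[0],0,0,0) 
cv2.imwrite('w_both.png',cv2.resize(np.hstack([p(a[:600]),p(b[:600])]),None,fx=.85,fy=.85))"
```

```text
[np.float64(0.5461490577529788), np.float64(0.19536647760460943)] [np.float64(0.5847236718132944), np.float64(-0.1655518542583161)]
ch [0.56362095 0.19061793 0.13904462] 7.966669834981342
[[-0.2, 0.3], [-0.1, 0.2], [0.2, -0.1], [-0.2, 0.5], [-0.3, -0.4], [0.8, -0.5]]
lamp [ 0.59279548 -0.16998429 -0.16166042] -9.262459567585795
[[0.3, -0.5], [0.5, 0.1], [0.1, 0.8], [-0.3, -0.3], [-0.5, -0.9], [-0.1, 0.3], [-0.0, 0.4]]
```

View pics/w_both.png

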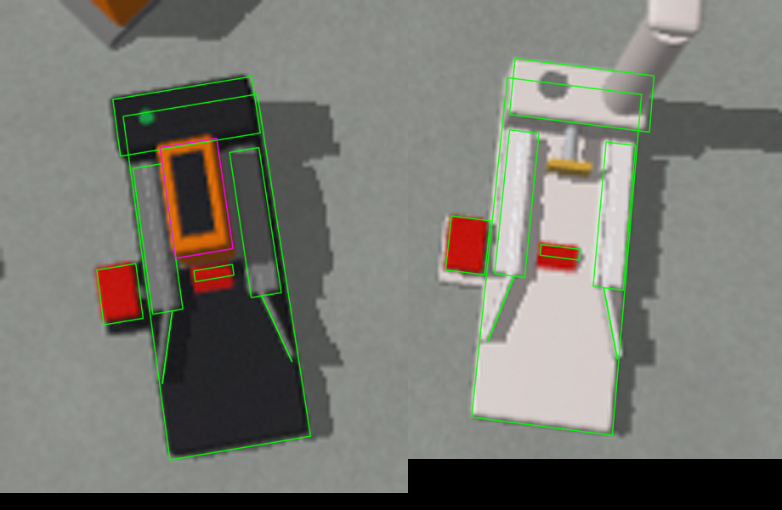

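```bash
cat >> h.py <<'E'
from scipy.spatial.transform import Rotation as Ro
def go(o,xyz,yaw,m=None):
    R0=Ro.from_euler("xyz",o["orientation"],degrees=True); R1=Ro.from_euler("xyz",[180,0,yaw],degrees=True)
    d=R0.inv().apply(np.array(xyz)-o["tool_pos"])*1000; r=np.degrees((R0.inv()*R1).as_rotvec())
    print("d",d.round(1),"a",r.round(2))
def gp(n): return np.load("poses.npz")[n]
E
python3 - <<'E'
from plant import *
from h import *
o=get_obs();p=gp("ch")
t=tow(p,[(-10,69,36)])[0];print(t)
go(o,[t[0],t[1],.2],np.degrees(p[2])-90)
s=snapshot("wrist");R=cv2.Rodrigues(s["rvec"])[0];c=-R.T@s["tvec"];Rt=Ro.from_euler("xyz",o["orientation"],degrees=True)
print("cam in tool",Rt.inv().apply(c-o["tool_pos"]),Rt.inv().apply(R[2]))
E
```

```text
[0.54415426 0.25756603 0.036     ]
d [368.1 198.6  26.5] a [-0.    0.   55.06]
cam in tool [ 0.07524391  0.00063476 -0.15746431] [-2.82875725e-01 -4.93096525e-04  9.59156442e-01]
```

```bash
python3 -m inch '[{"dx":368,"dy":199,"dz":26,"az":55,"fingers":0},{"dx":368,"dy":199,"dz":26,"az":55,"fingers":0},{"dx":368,"dy":199,"dz":26,"az":55,"fingers":0},{"dx":368,"dy":199,"dz":26,"az":55,"fingers":0},{"dx":368,"dy":199,"dz":26,"az":55,"fingers":0},{"dx":368,"dy":199,"dz":26,"az":55,"fingers":0},{"dx":368,"dy":199,"dz":26,"az":55,"fingers":0},{"dx":368,"dy":199,"dz":26,"az":55,"fingers":0}]'
python3 - <<'E'
from plant import *
from h import *
import time
s=snapshot("wrist"); im=s["image"][:,:,::-1].copy(); cv2.imwrite("pics/wr1.png",im)
wire(im,s,gp("ch"),pack=40); cv2.imwrite("pics/wr1w.png",im)
o=get_obs();p=gp("ch");t=tow(p,[(-10,69,36)])[0];go(o,[t[0],t[1],.05],np.degrees(p[2])-90)
E
```

```text
d [368.1 198.6 176.6] a [ 0.   -0.   55.06]$[0]: bad value
```

View pics/wr1w.png

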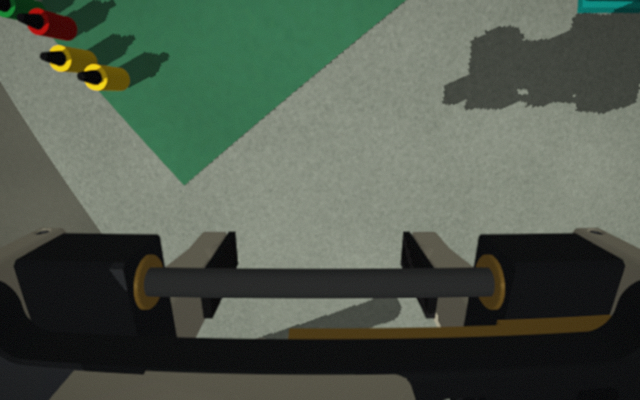

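```bash
python3 -m inch '[{"ax":0,"ay":0,"az":55,"dx":368,"dy":199,"dz":26,"fingers":0},{"ax":0,"ay":0,"az":55,"dx":368,"dy":199,"dz":26,"fingers":0},{"ax":0,"ay":0,"az":55,"dx":368,"dy":199,"dz":26,"fingers":0},{"ax":0,"ay":0,"az":55,"dx":368,"dy":199,"dz":26,"fingers":0},{"ax":0,"ay":0,"az":55,"dx":368,"dy":199,"dz":26,"fingers":0},{"ax":0,"ay":0,"az":55,"dx":368,"dy":199,"dz":26,"fingers":0},{"ax":0,"ay":0,"az":55,"dx":368,"dy":199,"dz":26,"fingers":0},{"ax":0,"ay":0,"az":55,"dx":368,"dy":199,"dz":26,"fingers":0}]'
cat > look.py <<'E'
import sys
from plant import *
from h import *
name,n,yo,z=sys.argv[1],sys.argv[2],0,0
pk=None if len(sys.argv)<4 or sys.argv[3]=="-" else float(sys.argv[3])
cam=sys.argv[4] if len(sys.argv)>4 else "wrist"
s=snapshot(cam); im=s["image"][:,:,::-1].copy(); cv2.imwrite(f"pics/{name}.png",im); np.save(f"pics/{name}.npy",s,allow_pickle=True)
wire(im,s,gp(n),pack=pk); cv2.imwrite(f"pics/{name}w.png",im)
o=get_obs(); print(o["clock"],o["tool_pos"].round(4),o["orientation"].round(2),o["force"].round(1),o["opening"])
E
python3 look.py wr2 ch 40
```

```text
clock: 2.8
tool_pos: [0.5451, 0.2546, 0.2002]
orientation: [180.0, -0.0, -82.2]
force: [-0.5, 1.4, -0.4]
opening: 0.013
2.85 [0.5445 0.2559 0.2004] [ 1.7999e+02 -1.0000e-02 -8.2130e+01] [-0.6  1.   0.4] 0.008887975728877945
```

View pics/wr2w.png

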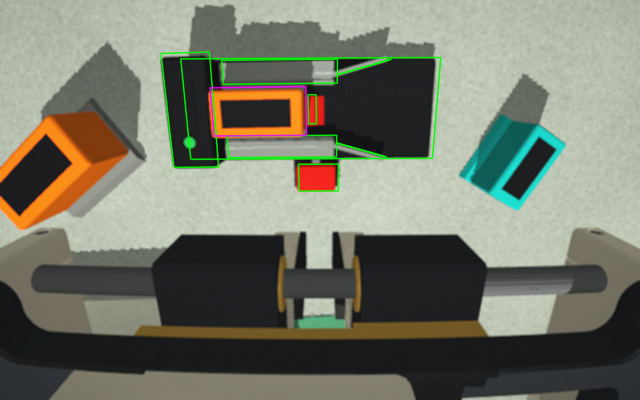

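```bash
python3 - <<'E'
from plant import *
from h import *
o=get_obs();p=gp("ch");t=tow(p,[(-10,69,36)])[0];go(o,[t[0],t[1],.045],np.degrees(p[2])-90)
E
```

```text
d [-1.700e+00  1.000e-01  1.554e+02] a [ 0.01 -0.01 -0.1 ]
```

```bash
python3 -m inch '[{"ax":0,"ay":0,"az":0,"dx":0,"dy":0,"dz":60,"fingers":0},{"ax":0,"ay":0,"az":0,"dx":0,"dy":0,"dz":115,"fingers":0},{"ax":0,"ay":0,"az":0,"dx":0,"dy":0,"dz":150,"fingers":0},{"ax":0,"ay":0,"az":0,"dx":0,"dy":0,"dz":158,"fingers":0},{"ax":0,"ay":0,"az":0,"dx":0,"dy":0,"dz":163,"fingers":0},{"ax":0,"ay":0,"az":0,"dx":0,"dy":0,"dz":168,"fingers":0},{"ax":0,"ay":0,"az":0,"dx":0,"dy":0,"dz":172,"fingers":0},{"ax":0,"ay":0,"az":0,"dx":0,"dy":0,"dz":172,"fingers":0}]'
python3 look.py wr3 ch 10 top
```

```text
clock: 3.85
tool_pos: [0.5446, 0.258, 0.0294]
orientation: [-179.9, 0.1, -82.0]
force: [0.7, 1.8, 3.4]
opening: 0.0007
3.9 [0.5446 0.2579 0.0294] [-1.799e+02  6.000e-02 -8.196e+01] [0.4 1.6 2. ] 0.00017515563625316135
```

View pics/wr3w.png

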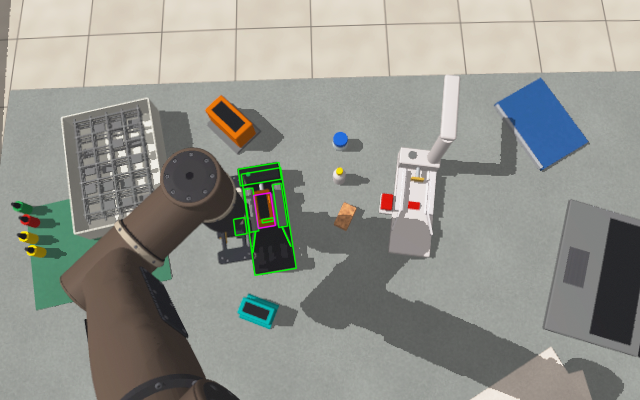

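```bash
python3 - <<'E'
from plant import *
from h import *
o=get_obs();p=gp("ch");t=tow(p,[(10,0,36)])[0];print(t);go(o,[t[0],t[1],.15],np.degrees(p[2]))
E
```

```text
[0.57352444 0.1920039  0.036     ]
d [  69.2  -19.6 -120.7] a [-1.300e-01 -3.000e-02 -8.993e+01]
```

```bash
python3 -m inch '[{"ax":0,"ay":0,"az":0,"dx":0,"dy":0,"dz":-60,"fingers":0},{"ax":0,"ay":0,"az":-8,"dx":0,"dy":0,"dz":-121,"fingers":80},{"ax":0,"ay":0,"az":-30,"dx":50,"dy":-20,"dz":-121,"fingers":80},{"ax":0,"ay":0,"az":-90,"dx":69,"dy":-20,"dz":-121,"fingers":80},{"ax":0,"ay":0,"az":-90,"dx":69,"dy":-20,"dz":-121,"fingers":80},{"ax":0,"ay":0,"az":-90,"dx":69,"dy":-20,"dz":-121,"fingers":80},{"ax":0,"ay":0,"az":-90,"dx":69,"dy":-20,"dz":-121,"fingers":80},{"ax":0,"ay":0,"az":-90,"dx":69,"dy":-20,"dz":-121,"fingers":80}]'
python3 -m inch '[{"ax":0,"ay":0,"az":-12,"dx":0,"dy":0,"dz":0,"fingers":80},{"ax":0,"ay":0,"az":-12,"dx":0,"dy":0,"dz":0,"fingers":80},{"ax":0,"ay":0,"az":-12,"dx":0,"dy":0,"dz":0,"fingers":80}]'
python3 look.py wr4 ch 10; python3 look.py tp4 ch 10 top
```

```text
clock: 4.9
tool_pos: [0.573, 0.1911, 0.1494]
orientation: [180.0, 0.0, -9.4]
force: [-0.8, -0.3, -0.8]
opening: 0.0645
clock: 5.28
tool_pos: [0.5732, 0.1915, 0.1495]
orientation: [180.0, 0.0, 2.1]
force: [-0.7, -0.0, -0.4]
opening: 0.0799
5.325 [0.5732 0.1915 0.1495] [1.7999e+02 1.0000e-02 2.1100e+00] [ 0.2 -0.3  0.1] 0.0797608823236335
5.375 [0.5732 0.1916 0.1495] [1.7999e+02 1.0000e-02 2.1400e+00] [0.8 0.3 0.3] 0.079971389487427
```

View pics/wr4w.png

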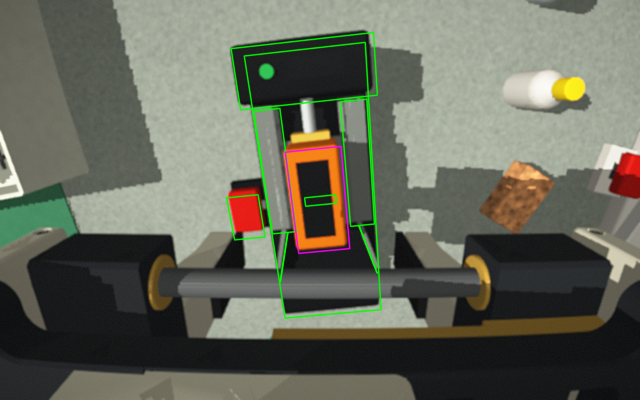

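View pics/tp4w.png

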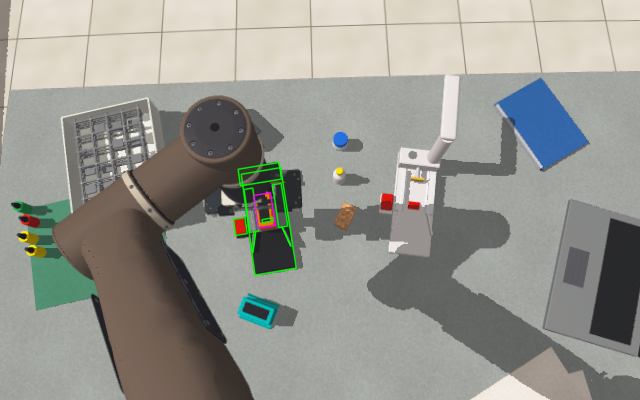

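```bash
python3 -m inch '[{"ax":0,"ay":0,"az":88,"dx":0,"dy":0,"dz":0,"fingers":80},{"ax":0,"ay":0,"az":88,"dx":0,"dy":0,"dz":0,"fingers":80},{"ax":0,"ay":0,"az":88,"dx":0,"dy":0,"dz":0,"fingers":80},{"ax":0,"ay":0,"az":88,"dx":0,"dy":0,"dz":0,"fingers":80},{"ax":0,"ay":0,"az":88,"dx":0,"dy":0,"dz":0,"fingers":80},{"ax":0,"ay":0,"az":88,"dx":0,"dy":0,"dz":0,"fingers":80},{"ax":0,"ay":0,"az":88,"dx":0,"dy":0,"dz":0,"fingers":80},{"ax":0,"ay":0,"az":88,"dx":0,"dy":0,"dz":0,"fingers":80}]'
python3 -m inch '[{"ax":0,"ay":0,"az":88,"dx":0,"dy":0,"dz":0,"fingers":80},{"ax":0,"ay":0,"az":88,"dx":0,"dy":0,"dz":0,"fingers":80},{"ax":0,"ay":0,"az":88,"dx":0,"dy":0,"dz":0,"fingers":80},{"ax":0,"ay":0,"az":88,"dx":0,"dy":0,"dz":0,"fingers":80},{"ax":0,"ay":0,"az":88,"dx":0,"dy":0,"dz":0,"fingers":80},{"ax":0,"ay":0,"az":88,"dx":0,"dy":0,"dz":0,"fingers":80},{"ax":0,"ay":0,"az":88,"dx":0,"dy":0,"dz":0,"fingers":80},{"ax":0,"ay":0,"az":88,"dx":0,"dy":0,"dz":0,"fingers":80}]'
python3 look.py wr5 ch 12
python3 - <<'E'
from plant import *
from h import *
o=get_obs();p=gp("ch");t=tow(p,[(12,0,36)])[0];print(t);go(o,[t[0],t[1],.042],np.degrees(p[2])-180)
E
```

```text
clock: 6.38
tool_pos: [0.5733, 0.1917, 0.1495]
orientation: [180.0, -0.0, -84.1]
force: [0.1, -0.4, 0.2]
opening: 0.0801
clock: 7.38
tool_pos: [0.5733, 0.1917, 0.1495]
orientation: [-180.0, -0.0, -170.1]
force: [0.6, -0.2, -0.8]
opening: 0.0802
7.425 [0.5732 0.1917 0.1495] [-1.8000e+02 -1.0000e-02 -1.7059e+02] [-0.1  0.3  0.1] 0.0797221707830686
[0.57550513 0.1922811  0.036     ]
d [ -2.3   0.2 107.5] a [-0.   -0.01  1.44]
```

View pics/wr5w.png

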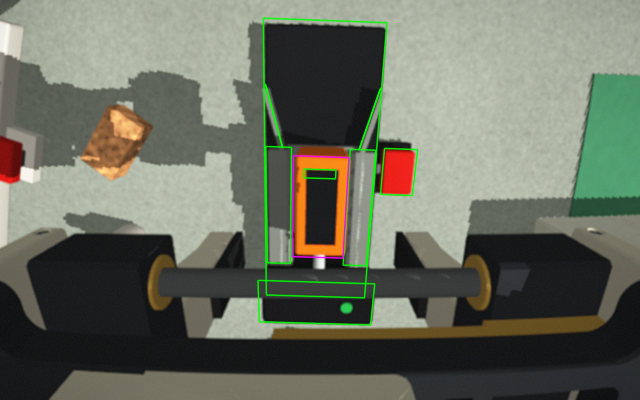

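```bash
python3 -m inch '[{"ax":0,"ay":0,"az":0.5,"dx":-2,"dy":0,"dz":50,"fingers":80},{"ax":0,"ay":0,"az":0.5,"dx":-2,"dy":0,"dz":90,"fingers":80},{"ax":0,"ay":0,"az":0.5,"dx":-2,"dy":0,"dz":107,"fingers":80},{"ax":0,"ay":0,"az":0.5,"dx":-2,"dy":0,"dz":107,"fingers":80},{"ax":0,"ay":0,"az":0.5,"dx":-2,"dy":0,"dz":107,"fingers":80}]'
python3 look.py wr6 ch 12; python3 - <<'E'
from plant import *
from h import *
o=get_obs();p=gp("ch");t=tow(p,[(12,0,36)])[0];print(t);go(o,[t[0],t[1],.042],np.degrees(p[2])-180)
E
```

```text
clock: 8.05
tool_pos: [0.5763, 0.1927, 0.0441]
orientation: [180.0, 0.1, -170.0]
force: [-0.1, 0.6, 0.2]
opening: 0.0798
8.1 [0.5763 0.1928 0.0443] [ 1.7995e+02  1.5000e-01 -1.7005e+02] [-0.5 -0.4  0.1] 0.08020912360852595
[0.57550513 0.1922811  0.036     ]
d [ 0.9 -0.4  2.3] a [0.06 0.14 1.98]
```

View pics/wr6w.png

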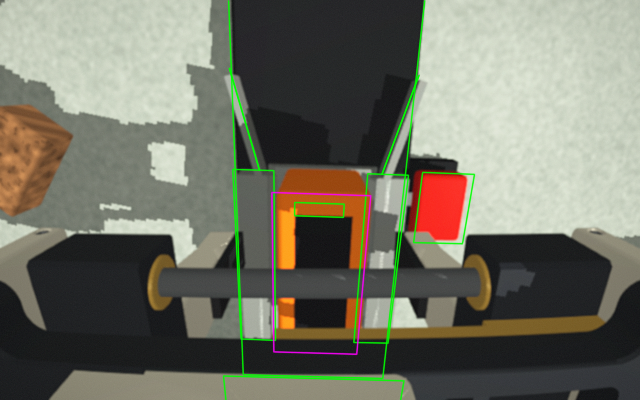

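```bash
python3 -m inch '[{"ax":0,"ay":0,"az":2,"dx":0,"dy":0,"dz":2,"fingers":80},{"ax":0,"ay":0,"az":2,"dx":0,"dy":0,"dz":2,"fingers":60},{"ax":0,"ay":0,"az":2,"dx":0,"dy":0,"dz":2,"fingers":36},{"ax":0,"ay":0,"az":2,"dx":0,"dy":0,"dz":2,"fingers":36},{"ax":0,"ay":0,"az":2,"dx":0,"dy":0,"dz":2,"fingers":36},{"ax":0,"ay":0,"az":2,"dx":0,"dy":0,"dz":2,"fingers":36},{"ax":0,"ay":0,"az":2,"dx":0,"dy":0,"dz":2,"fingers":36}]'
python3 look.py wr7 ch 12; python3 - <<'E'
from plant import *
from h import *
o=get_obs();p=gp("ch")
for x in (-30,-90):
  t=tow(p,[(x,0,36)])[0];print(t);go(o,[t[0],t[1],.042],np.degrees(p[2])-180)
E
```

```text
clock: 8.98
tool_pos: [0.5753, 0.1923, 0.0406]
orientation: [180.0, 0.0, -172.1]
force: [0.0, 0.5, 0.5]
opening: 0.0401
9.025 [0.5754 0.1923 0.0406] [ 1.7999e+02  1.0000e-02 -1.7207e+02] [-0.4  0.7  0.6] 0.03927961446829838
[0.53391048 0.18646002 0.036     ]
d [41.9 -0.1 -1.4] a [ 0.01  0.01 -0.04]
[0.47448955 0.1781442  0.036     ]
d [ 1.019e+02 -1.000e-01 -1.500e+00] a [ 0.01  0.01 -0.04]
```

```bash
python3 -m inch '[{"ax":0,"ay":0,"az":0,"dx":15,"dy":0,"dz":0,"fingers":36},{"ax":0,"ay":0,"az":0,"dx":35,"dy":0,"dz":0,"fingers":36},{"ax":0,"ay":0,"az":0,"dx":60,"dy":0,"dz":0,"fingers":36},{"ax":0,"ay":0,"az":0,"dx":85,"dy":0,"dz":0,"fingers":36},{"ax":0,"ay":0,"az":0,"dx":102,"dy":0,"dz":0,"fingers":36},{"ax":0,"ay":0,"az":0,"dx":102,"dy":0,"dz":0,"fingers":36}]'
python3 look.py wr8 ch -90
```

```text
clock: 9.78
tool_pos: [0.4726, 0.1775, 0.0407]
orientation: [-180.0, -0.0, -172.1]
force: [-0.4, 0.4, -2.9]
opening: 0.0398
9.825 [0.4735 0.1778 0.0406] [-1.8000e+02 -2.0000e-02 -1.7206e+02] [ 1.3  0.2 -2.9] 0.03967937599308972
```

View pics/wr8w.png

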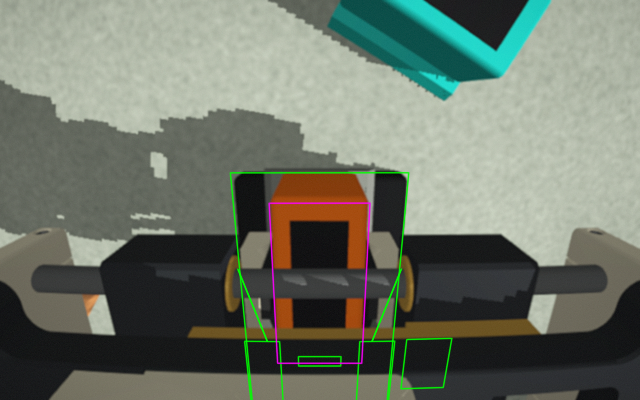

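```bash
python3 - <<'E'
from plant import *
from h import *
o=get_obs();p=gp("lamp")
for x,z in ((-100,.17),(10,.17)):
  t=tow(p,[(x,0,36)])[0];print(t);go(o,[t[0],t[1],z],np.degrees(p[2])-180)
E
```

```text
[ 0.49409935 -0.15388857  0.036     ]
d [  25.4 -331.4 -129.3] a [-1.000e-02 -2.000e-02  1.721e+01]
[ 0.6026651  -0.17159386  0.036     ]
d [ -79.6 -364.  -129.4] a [-1.000e-02 -2.000e-02  1.721e+01]
```

```bash
python3 -m inch '[{"ax":0,"ay":0,"az":0,"dx":0,"dy":0,"dz":-50,"fingers":36},{"ax":0,"ay":0,"az":0,"dx":5,"dy":-20,"dz":-100,"fingers":36},{"ax":0,"ay":0,"az":5,"dx":15,"dy":-80,"dz":-129,"fingers":36},{"ax":0,"ay":0,"az":10,"dx":20,"dy":-140,"dz":-129,"fingers":36},{"ax":0,"ay":0,"az":17.2,"dx":20,"dy":-200,"dz":-129,"fingers":36},{"ax":0,"ay":0,"az":17.2,"dx":0,"dy":-255,"dz":-129,"fingers":36},{"ax":0,"ay":0,"az":17.2,"dx":-30,"dy":-310,"dz":-129,"fingers":36},{"ax":0,"ay":0,"az":17.2,"dx":-60,"dy":-364,"dz":-129,"fingers":36}]'
python3 -m inch '[{"ax":0,"ay":0,"az":0,"dx":0,"dy":0,"dz":0,"fingers":36},{"ax":0,"ay":0,"az":0,"dx":0,"dy":0,"dz":0,"fingers":36},{"ax":0,"ay":0,"az":0,"dx":0,"dy":0,"dz":0,"fingers":36}]'
python3 look.py wr9 lamp
```

```text
clock: 10.82
tool_pos: [0.5847, -0.1764, 0.1691]
orientation: [180.0, -0.0, 170.7]
force: [0.9, 1.5, -3.9]
opening: 0.0398
clock: 11.2
tool_pos: [0.5833, -0.1735, 0.1695]
orientation: [180.0, -0.0, 170.8]
force: [-0.8, 0.2, -2.7]
opening: 0.0397
11.25 [ 0.5834 -0.1733  0.1698] [1.7999e+02 1.0000e-02 1.7079e+02] [-0.2  0.4 -2.1] 0.03976759479638291
```

View pics/wr9w.png

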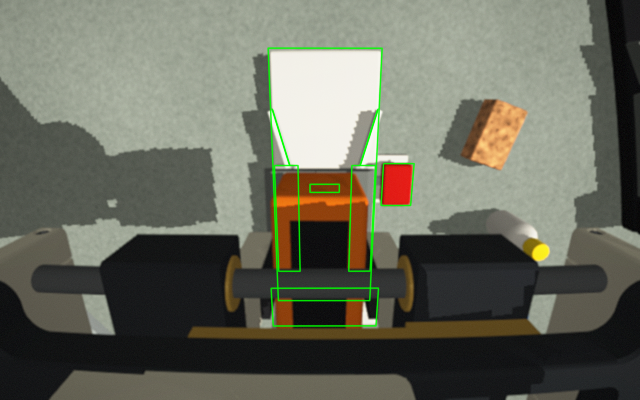

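```bash
python3 - <<'E'
import cv2
for n in("wr9","wr9w"):
    i=cv2.imread(f"pics/{n}.png"); cv2.imwrite(f"pics/{n}z.png",cv2.resize(i[40:215,255:425],None,fx=4,fy=4,interpolation=cv2.INTER_CUBIC)[:600])
a=cv2.imread("pics/wr9z.png");cv2.imwrite("pics/wr9z.png",a)
E
```

```text
(no output)
```

View pics/wr9z.png

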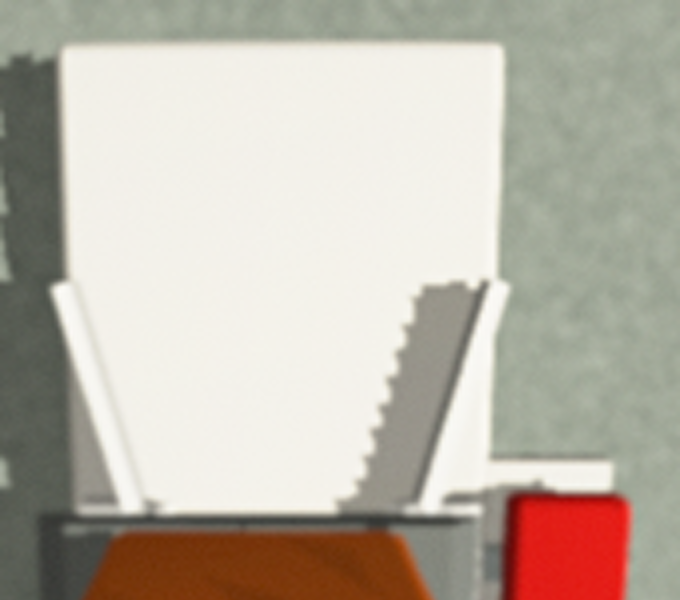

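View pics/wr9wz.png

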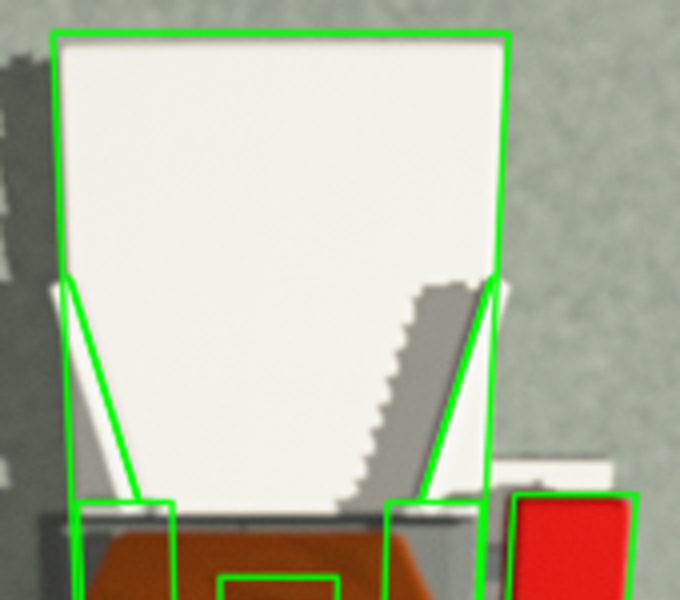

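```bash
python3 - <<'E'
from plant import *
from h import *
d=dict(np.load("poses.npz")); p=d["lamp"]; t=tow(p,[(1.5,0,0)])[0]; p[:2]=t[:2]; np.savez("poses.npz",**d)
o=get_obs()
for x,z in ((-95,.17),(-95,.0425)):
  t=tow(p,[(x,0,36)])[0];print(t);go(o,[t[0],t[1],z],np.degrees(p[2])-180)
E
```

```text
[ 0.5005146  -0.15493479  0.036     ]
d [84.8  4.8 -0.2] a [0.01 0.01 0.05]
[ 0.5005146  -0.15493479  0.036     ]
d [ 84.8   4.8 127.3] a [0.01 0.01 0.05]
```

```bash
python3 -m inch '[{"ax":0,"ay":0,"az":0,"dx":45,"dy":5,"dz":0,"fingers":36},{"ax":0,"ay":0,"az":0,"dx":85,"dy":5,"dz":0,"fingers":36},{"ax":0,"ay":0,"az":0,"dx":85,"dy":5,"dz":50,"fingers":36},{"ax":0,"ay":0,"az":0,"dx":85,"dy":5,"dz":100,"fingers":36},{"ax":0,"ay":0,"az":0,"dx":85,"dy":5,"dz":120,"fingers":36},{"ax":0,"ay":0,"az":0,"dx":85,"dy":5,"dz":124,"fingers":36},{"ax":0,"ay":0,"az":0,"dx":85,"dy":5,"dz":124,"fingers":36},{"ax":0,"ay":0,"az":0,"dx":85,"dy":5,"dz":124,"fingers":36}]'
python3 look.py wr10 lamp -95 top
python3 - <<'E'
from plant import *
from h import *
o=get_obs();p=gp("lamp")
for x,z in ((-95,.042),(-40,.042),(40,.042)):
  t=tow(p,[(x,0,36)])[0];go(o,[t[0],t[1],z],np.degrees(p[2])-180)
i=cv2.imread("pics/wr10w.png");cv2.imwrite("pics/wr10z.png",cv2.resize(i[130:290,350:500],None,fx=3.7,fy=3.7,interpolation=cv2.INTER_CUBIC))
E
```

```text
clock: 12.25
tool_pos: [0.5017, -0.1554, 0.0469]
orientation: [180.0, 0.1, 170.7]
force: [-0.1, 0.1, -3.0]
opening: 0.0397
12.3 [ 0.5017 -0.1554  0.0468] [1.7998e+02 1.4000e-01 1.7074e+02] [-0.2 -0.2 -2.5] 0.0398983128156221
d [1.2 0.3 4.8] a [0.02 0.14 0.  ]
d [-53.8   0.3   5. ] a [0.02 0.14 0.  ]
d [-133.8    0.3    5.2] a [0.02 0.14 0.  ]
```

View pics/wr10z.png

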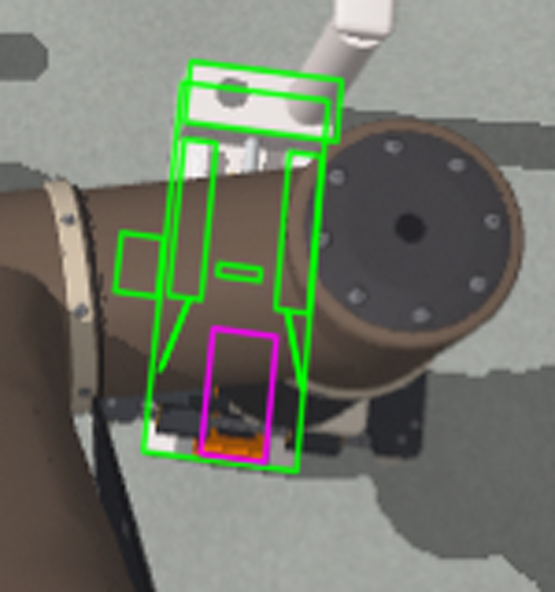

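```bash
python3 -m inch '[{"ax":0,"ay":0,"az":0,"dx":0,"dy":0,"dz":5,"fingers":36},{"ax":0,"ay":0,"az":0,"dx":-10,"dy":0,"dz":5,"fingers":36},{"ax":0,"ay":0,"az":0,"dx":-20,"dy":0,"dz":5,"fingers":36},{"ax":0,"ay":0,"az":0,"dx":-28,"dy":0,"dz":5,"fingers":36},{"ax":0,"ay":0,"az":0,"dx":-28,"dy":0,"dz":5,"fingers":36}]'
python3 look.py wr11 lamp -66
```

```text
clock: 12.92
tool_pos: [0.5294, -0.1602, 0.0405]
orientation: [-180.0, 0.0, 170.7]
force: [0.4, 0.3, -2.1]
opening: 0.0401
12.975 [ 0.529  -0.1602  0.0405] [-1.8000e+02  3.0000e-02  1.7071e+02] [ 0.1  0.2 -1.2] 0.039946117458034495
```

View pics/wr11w.png

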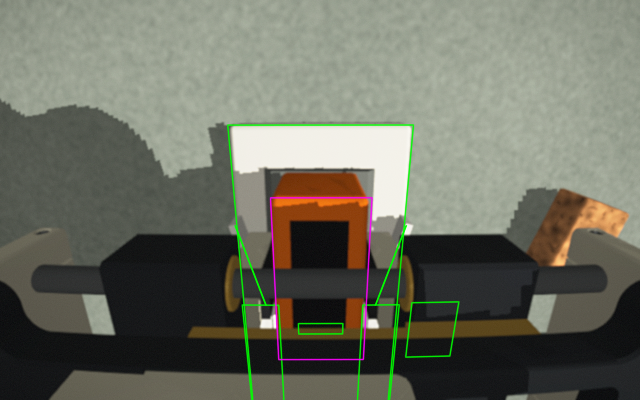

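```bash
python3 -m inch '[{"ax":0,"ay":0,"az":0,"dx":-5,"dy":0,"dz":0,"fingers":36},{"ax":0,"ay":0,"az":0,"dx":-10,"dy":0,"dz":0,"fingers":36},{"ax":0,"ay":0,"az":0,"dx":-16,"dy":0,"dz":0,"fingers":36},{"ax":0,"ay":0,"az":0,"dx":-22,"dy":0,"dz":0,"fingers":36},{"ax":0,"ay":0,"az":0,"dx":-26,"dy":0,"dz":0,"fingers":36}]'
python3 - <<'E'
from plant import *
from h import *
o=get_obs();p=gp("lamp");print(o["force"],o["moment"],o["opening"])
t=tow(p,[(40,0,36)])[0];go(o,[t[0],t[1],.0406],np.degrees(p[2])-180)
E
```

```text
clock: 13.6
tool_pos: [0.5536, -0.1643, 0.0407]
orientation: [-180.0, -0.1, 170.7]
force: [0.2, 0.0, -1.1]
opening: 0.04
[ 0.16313871  0.02738476 -1.14187795] [0.04211163 0.07306263 0.0681836 ] 0.04003989788138584
d [-81.1   0.8   0. ] a [-0.   -0.06 -0.03]
```

```bash
python3 -m inch '[{"ax":0,"ay":0,"az":0,"dx":-8,"dy":0.3,"dz":0,"fingers":36},{"ax":0,"ay":0,"az":0,"dx":-16,"dy":0.3,"dz":0,"fingers":36},{"ax":0,"ay":0,"az":0,"dx":-24,"dy":0.3,"dz":0,"fingers":36},{"ax":0,"ay":0,"az":0,"dx":-32,"dy":0.3,"dz":0,"fingers":36},{"ax":0,"ay":0,"az":0,"dx":-40,"dy":0.3,"dz":0,"fingers":36},{"ax":0,"ay":0,"az":0,"dx":-44,"dy":0.3,"dz":0,"fingers":36}]'
python3 look.py wr12 lamp 3
python3 - <<'E'
from plant import *
from h import *
o=get_obs();p=gp("lamp");print(o["force"],o["moment"],o["opening"])
t=tow(p,[(40,0,36)])[0];go(o,[t[0],t[1],.0406],np.degrees(p[2])-180)
E
```

```text
clock: 14.35
tool_pos: [0.598, -0.1712, 0.0405]
orientation: [-180.0, -0.0, 170.7]
force: [-2.1, 0.8, 3.3]
opening: 0.04
14.4 [ 0.5983 -0.1713  0.0406] [-1.7999e+02  2.0000e-02  1.7072e+02] [-0.3 -0.4 -0.8] 0.039831838523300814
[-0.29807621 -0.42796173 -0.78823394] [-0.11960298 -0.00854622  0.01622668] 0.039831838523300814
d [-35.8   0.4  -0. ] a [-0.01  0.02 -0.01]
```

View pics/wr12w.png

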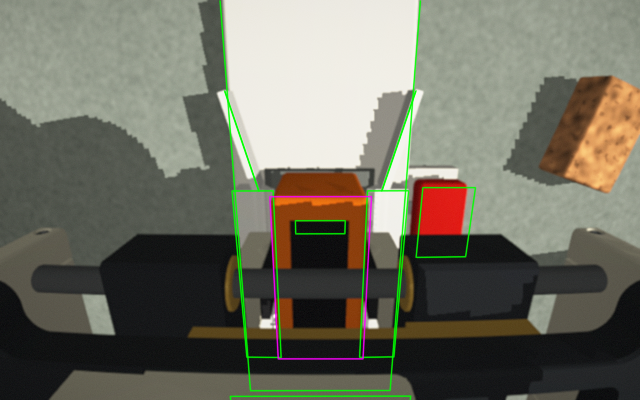

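```bash
python3 -m inch '[{"ax":0,"ay":0,"az":0,"dx":-7,"dy":0,"dz":0,"fingers":36},{"ax":0,"ay":0,"az":0,"dx":-14,"dy":0,"dz":0,"fingers":36},{"ax":0,"ay":0,"az":0,"dx":-21,"dy":0,"dz":0,"fingers":36},{"ax":0,"ay":0,"az":0,"dx":-28,"dy":0,"dz":0,"fingers":36},{"ax":0,"ay":0,"az":0,"dx":-32,"dy":0,"dz":0,"fingers":36},{"ax":0,"ay":0,"az":0,"dx":-35,"dy":0,"dz":0,"fingers":36}]'
python3 look.py wr13 lamp 38
python3 - <<'E'
from plant import *
from h import *
o=get_obs();p=gp("lamp");print(o["force"],o["moment"],o["opening"])
t=tow(p,[(40,0,36)])[0];go(o,[t[0],t[1],.0406],np.degrees(p[2])-180)
E
```

```text
clock: 15.15
tool_pos: [0.6293, -0.1763, 0.0407]
orientation: [-180.0, -0.3, 170.7]
force: [-13.2, 4.6, 12.7]
opening: 0.0395
15.2 [ 0.6297 -0.1764  0.0407] [-179.98   -0.29  170.72] [-11.1   4.5  10.4] 0.03991930161900234
[-11.12423893   4.50702606  10.44978024] [1.53208639 3.79493628 0.12047981] 0.03991930161900234
d [-4.1  0.4  0.1] a [-0.02 -0.29 -0.02]
```

View pics/wr13w.png

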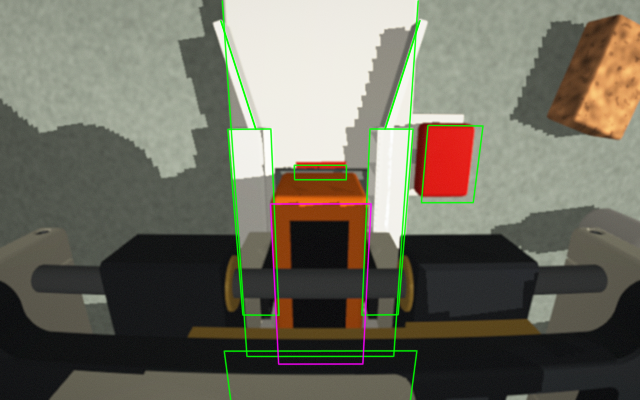

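```bash
python3 -m inch '[{"ax":0,"ay":0,"az":0,"dx":-2,"dy":0,"dz":0,"fingers":36},{"ax":0,"ay":0,"az":0,"dx":-4,"dy":0,"dz":0,"fingers":36},{"ax":0,"ay":0,"az":0,"dx":-5.5,"dy":0,"dz":0,"fingers":36},{"ax":0,"ay":0,"az":0,"dx":-5.5,"dy":0,"dz":0,"fingers":36}]'
python3 look.py wr14 lamp 40
python3 - <<'E'
from plant import *
from h import *
o=get_obs();p=gp("lamp");print(o["force"],o["moment"],o["opening"])
t=tow(p,[(40,0,36)])[0];go(o,[t[0],t[1],.0406],np.degrees(p[2])-180)
E
```

```text
clock: 15.7
tool_pos: [0.6347, -0.1772, 0.0407]
orientation: [-180.0, -0.3, 170.7]
force: [-12.1, 5.0, 10.7]
opening: 0.0398
15.75 [ 0.6347 -0.1772  0.0407] [-179.99   -0.29  170.71] [-12.2   4.4  10.9] 0.039765450233101886
[-12.18367033   4.40793872  10.86406408] [1.56624975 3.99158606 0.15013504] 0.039765450233101886
d [1.1 0.4 0.1] a [-0.01 -0.29 -0.02]
```

View pics/wr14w.png

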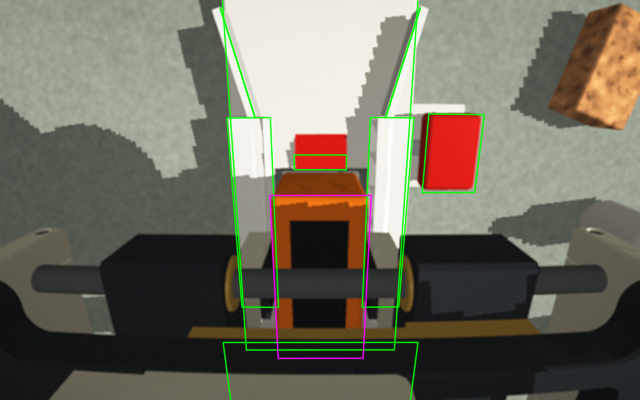

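```bash
python3 -m inch '[{"ax":0,"ay":0,"az":0,"dx":-0.7,"dy":0,"dz":0,"fingers":36},{"ax":0,"ay":0,"az":0,"dx":-1.4,"dy":0,"dz":0,"fingers":36},{"ax":0,"ay":0,"az":0,"dx":-1.4,"dy":0,"dz":0,"fingers":36}]'
python3 look.py wr15 lamp 42
python3 - <<'E'
import cv2,numpy as np
a=[cv2.resize(cv2.imread(f"pics/wr{k}.png")[95:210,260:490],None,fx=3,fy=2.5,interpolation=cv2.INTER_CUBIC) for k in(14,15)]
cv2.imwrite("pics/cmp15.png",np.vstack(a))
E
```

```text
clock: 16.12
tool_pos: [0.636, -0.1774, 0.0407]
orientation: [-180.0, -0.3, 170.7]
force: [-12.7, 4.4, 11.7]
opening: 0.0402
16.175 [ 0.636  -0.1774  0.0407] [-179.99   -0.3   170.71] [-12.6   5.   11.3] 0.0400892168015794
```

View pics/cmp15.png

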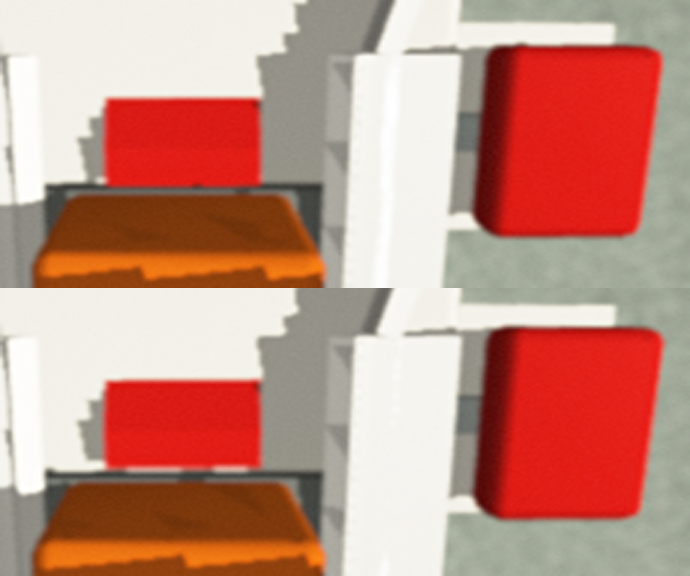

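```bash
python3 -m inch '[{"ax":0,"ay":0,"az":0,"dx":0,"dy":0,"dz":0,"fingers":44},{"ax":0,"ay":0,"az":0,"dx":0,"dy":0,"dz":0,"fingers":60},{"ax":0,"ay":0,"az":0,"dx":0,"dy":0,"dz":0,"fingers":70},{"ax":0,"ay":0,"az":0,"dx":2,"dy":0,"dz":-20,"fingers":70},{"ax":0,"ay":0,"az":0,"dx":4,"dy":0,"dz":-60,"fingers":70},{"ax":0,"ay":0,"az":0,"dx":30,"dy":0,"dz":-110,"fingers":70},{"ax":0,"ay":0,"az":0,"dx":30,"dy":0,"dz":-110,"fingers":70}]'
python3 look.py wr16 lamp 40
python3 look.py tp16 lamp 40 top
python3 look.py sc16 lamp 40 scene
```

```text
clock: 17.05
tool_pos: [0.611, -0.1733, 0.1573]
orientation: [180.0, 0.5, 170.8]
force: [1.4, 0.1, -1.2]
opening: 0.0698
17.1 [ 0.6103 -0.173   0.1548] [179.95   0.36 170.74] [-0.1 -0.1 -1.2] 0.07014758296765916
17.15 [ 0.6097 -0.173   0.1529] [179.96   0.19 170.72] [-0.4  0.4  0.5] 0.07033495593716133
17.2 [ 0.6093 -0.173   0.1515] [1.7998e+02 7.0000e-02 1.7072e+02] [ 0.4  0.7 -1. ] 0.06992890917981051
```

View pics/wr16w.png

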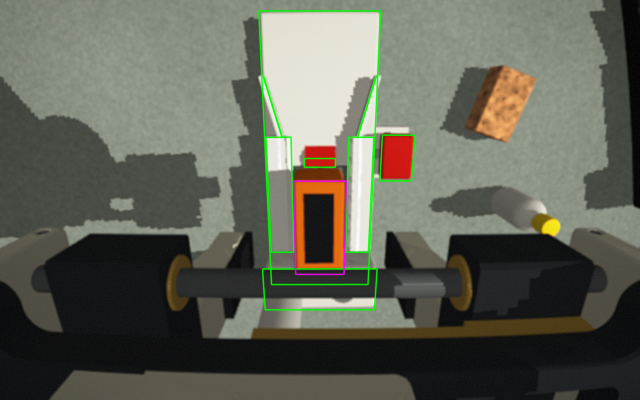

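View pics/sc16.png

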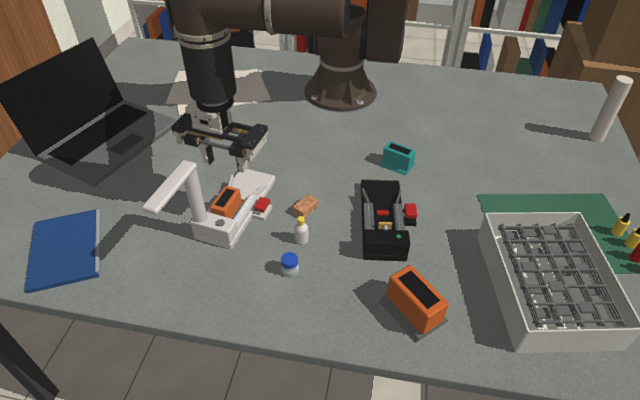

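```bash
python3 -m inch '[{"ax":0,"ay":0,"az":0,"dx":0,"dy":0,"dz":-10,"fingers":70},{"ax":0,"ay":0,"az":0,"dx":0,"dy":0,"dz":-10,"fingers":70},{"ax":0,"ay":0,"az":0,"dx":0,"dy":0,"dz":-10,"fingers":70},{"ax":0,"ay":0,"az":0,"dx":0,"dy":0,"dz":-10,"fingers":70}]'
python3 look.py wr17 lamp 40
python3 - <<'E'
import cv2,numpy as np
a=[cv2.resize(cv2.imread(f"pics/wr17{k}.png")[120:280,255:420],None,fx=2.4,fy=3,interpolation=cv2.INTER_CUBIC) for k in("","w")]
cv2.imwrite("pics/cmp17.png",np.hstack(a))
E
```

```text
clock: 17.7
tool_pos: [0.6091, -0.173, 0.16]
orientation: [-180.0, -0.1, 170.7]
force: [-0.7, -0.5, -0.8]
opening: 0.0701
17.75 [ 0.6091 -0.173   0.1601] [-1.7999e+02 -5.0000e-02  1.7072e+02] [-1.   0.3  0.9] 0.0699390310121564
```

View pics/cmp17.png

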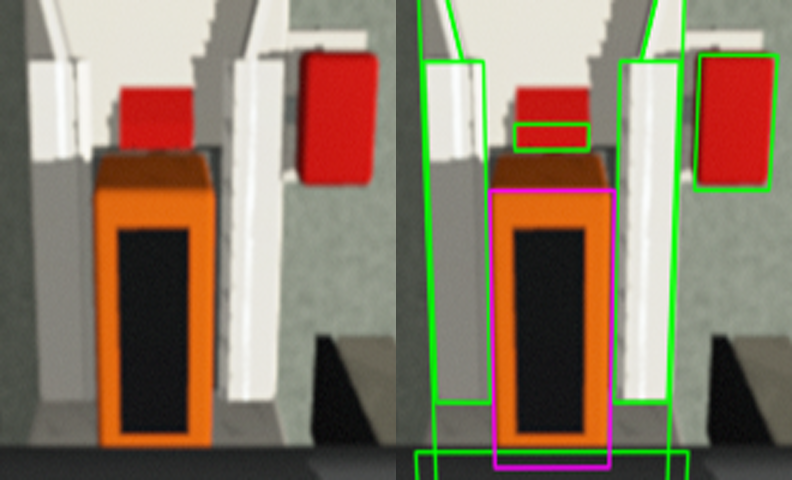

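The pack's rear sits against the raised pawl, the pad is at its rest height, and the outline drawn for x = 40 mm matches the pack. The job can be handed in.

```bash
python3 -c "
from plant import *
print(close_job())"
```

```text
the job is handed in; nothing more can be done
None
```

The orange pack is in the lamp's dovetail and, by my last pictures, latched there. I handed the job in at about 18 s of the 64 s allowed; no verdict was reported.

- **What I did:** I pressed the charger's pad and the pack sprang back to about x = 12 mm in the charger. I drew it out to about x = -90 mm, lifted it over, and slid it into the lamp with about 12–13 N along the slide. I went about 2 mm past home until the pawl came up, then let go and rose clear.
- **Which pack:** The one in the charger was the smaller of the two orange packs. I did not touch the larger orange one or the turquoise one.
- **Last checks:**
  - The pack fits the outline drawn for x = 40 mm, to about 1–2 mm.
  - Its rear end sits against the raised red pawl, and the lamp's pad is at rest height.
  - The charger's pad looks up.
  - The bottle, jar and sanding block look undisturbed.
  - The gripper is open and clear at z = 0.16 m, and the force on it is about zero.
- **What disagreed:**
  - My first lamp pose was about 1.5 mm off along its slide. I corrected it from the wrist camera before inserting the pack.
  - During the last push the wrist also showed about 11 N upward, which was gone once I let go.

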